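Hang the hook-on cup on the gym bin's rim

ROBOT

A 6-joint arm with a two-finger parallel gripper is mounted at the origin on the work surface. World frame = base frame: x ahead of the robot, y to its left, z up, the work surface at z = 0. Lengths are in mm, angles in degrees, forces in N, time in s.
With the tool pointing down it reaches from about 325 to 925 mm from the base axis. Payload 3.1 kg.
Tool frame: the origin (TCP) lies on the centre line of the jaws, within the pads' length; the fingertips stand 11 mm ahead of it and the grasp point (between the pads) lies 8 mm behind it; z points along the fingers, y is the direction in which the jaws open and shut (so a half turn about z gives the same grasp; the last joint's range is limited). The gripper opens to 85 mm and grips with 20 to 120 N. Pads are 22 mm wide; open, the fingers measure 114 mm over their backs; the gripper's body (76 mm by 85 mm) begins 54 mm behind the grasp point. The pads swing forward as they close: fully open they stand 13 mm farther back than shut.
Start: joints at [-77.819, 12.427, 92.441, -0, 75.132, -6.429], TCP at [199.471, -592.326, 222.2] pointing down, gripper open.
Joint ranges: [-157.48, 157.48], [-44.54, 120.13], [17.64, 146.25], [-64.5, 244.5], [7.68, 150.69], [-147.95, 147.95]. Speed limits (degrees/s): [159.86, 159.86, 180, 180, 180, 180].

INTERFACE

Orientations are given as [roll, pitch, yaw] about the fixed x, y, z axes, in that order (R = Rz(yaw) Ry(pitch) Rx(roll)).
In Python, from plant import telemetry, cams, hand_in, find_in gives the robot as it stands.
- The arm moves only by the shell command python3 -m crank 'ROWS' [OPENING]. ROWS is text: rows parted by semicolons, each of 6 numbers parted by spaces: the shift along the tool's x, y, z in cm, then the turn, a rotation vector about the tool's x, y, z in degrees. A call has 1 to 10 rows; each row shifts and turns the pose as measured when the row begins, along the tool's axes as they then stand; what a row does not reach is not made up. A row lasts 1/10 s, in which the tool goes at most 50 mm and 8.59 degrees, less where a joint would pass 70% of its speed; a pose out of reach is approached as far as the arm can. A call is refused whole if a number of a shift passes 5 or a number of a turn 8.59, either way. A call with a gripper value outside its range is refused whole. OPENING is the opening in per cent of the stroke, from 0 (shut) to 100 (fully open), set as the call begins (- or left out, the last holds). The fingers move at their own pace and stop on an object; the grip force is fixed at half the most. Time passes only in rows, so rows that do not move let the fingers close. It gives the time, the measured TCP pose, the force and the opening at its end, in the units of the state.
- telemetry.get_state(): the state, without advancing time (a new reading comes with each control period).
- cams.get_image(name): name is "scene" or "top" or "wrist"; returns a dict with "img" (480x640x3 uint8, red, green, blue), "K" (3x3 intrinsics, pixels), "origin" and "rotation" of the camera in the world. Camera axes: x right, y up, looking along -z (the intrinsics and any distortion apply to the point x, -y, -z); pixel columns grow to the right and rows downward; lengths in mm; the calibration is good to about 2 mm. The wrist camera is an equidistant fisheye: a pixel r from the principal point sees the ray r / f radians off the axis. A picture is of the moment at which its call begins. There is no depth.
- hand_in(): hands the job in, once; it reports no verdict.
Trained networks look in a picture, given as the dict that the camera call returned (one of the last four; its "shot" number tells which), for a name from the list of things; names that differ only in an ending like _2 or _b are one class to them, and where a whole thing is asked for, a point or a joint stands for the part that bears it (a point fixed in the world has none). Each returns a list of dicts, best first, with "p" (0 to 1); they miss things now and then, are a little off and sometimes report something else, mostly with a low value. They report only what shows in the picture. A call takes as long as a camera call. They do not tell look-alikes from the thing itself.
- find_in(target, picture): "extent" ([left, top, right, bottom] in pixels, round what is visible of it).
The state is a dict: "time_s": time; "joint_pos": joint angles; "qvel": joint speeds; "joint_efforts": joint torques, N m; "position": TCP position; "eef_rot": TCP orientation; "ft_force": force on the tool from outside, world axes, zero at the start; "ft_torque": the same for the moment, N m; "grip_width": finger opening in mm.
Only numpy, scipy, OpenCV 4.12 (cv2) and the standard library are available. Lean on these libraries where they do the work, as an engineer would, in place of code of your own. Each camera call takes 0.05 s, during which the arm holds its last target.

TASK

Pick up the green hook-on cup and hang it on the blue pull-out bin: bring its metal hook over the bin's front rim, near the middle, with the cup on the outside, and press it fully home into the sprung clip, until the hook rests on the rim, finishing with a steady push of about 15 N. Then let go, so that it hangs upright by itself. Do not force it against the bin (always stay below 25 N) and leave the other gear where it is.

Things in the scene. Friction and masses are not known exactly. Their poses are not given: they have to be found in the camera images.
- rack: Fixed dark steel base of the blue open bin (200 mm in x, 240 mm in y). Origin: on the bench under the bin's centre when pushed in; z up, -x to the bin's front, y along its front rim. The bin is pulled out along -x by 0 to 50 mm, NOT measured, new each run; stiff runners (80 N) hold it there. Feel for it, e.g. by touching the front wall's outer face with the hook's tongue at about 3 N.
- front_rim (a point): Fixed to the rack, axes as the rack: middle of the front rim's top, on the wall's outer face, IF the bin were pushed in (rack x = -100, y = 0, z = 150 mm). The true outer face lies 0 to 50 mm farther to -x, at the same y and z. The wall is upright, straight, flat and 4 mm thick; the rim is 150 mm above the bench. The cup hangs on the outside, its +x along the rack's +x, within 35 mm of the middle.
- clip_mid (a point): Middle of the sprung aluminium clip inside the front wall, 25 mm under the rim (if the bin were pushed in; it shifts with the bin). 140 mm wide in y; face 1.5 mm off the inner wall; from 15 to 1 mm under the rim it flares to 9 mm off. The tongue goes between wall and clip, forcing it back (2 N at first, 0.7 N per mm more): with friction 5 to 12 N downwards, more than the cup's weight.
- cup: Loose green open box standing on the bench, 64 mm (x) by 80 mm (y), walls 3 mm, about 0.24 kg; sides 65 mm high, back wall (outer face at x = +32 mm) 80 mm high with an aluminium hook on it. Origin: centre of its underside; z up; +x points out of its back, the hook side. Fully hung, the bridge rests on the rim, the underside is 70 mm above the bench and the clip holds the tongue to the wall.
- hook_slot (a point): On the cup, axes as the cup: top middle of the hook's slot (cup x = 35.5, y = 0, z = 80 mm), under its bridge. The slot is 7 mm wide in x, between the back wall (cup x = 32 mm) and a 4 mm thick tongue (x = 39 to 43 mm), 50 mm wide in y, that hangs 32 mm below the bridge (rounded tip at cup z = 48 mm). Bridge: x = 29 to 43, z = 80 to 85 mm. Slot open below and to the sides.
- cup_grip (a point): Centre of the cup's black grip block on top of the hook's bridge (cup x = 36, y = 0, z = 103 mm), axes as the cup. Block 14 mm thick along x, 36 mm along y, 36 mm high (z = 85 to 121 mm over the cup's underside). Grip it from above across its 14 mm thickness, fingers closing along the cup's x.
- dumbbell: Grey vinyl dumbbell lying on the bench, 200 mm long along its x, heads 72 mm in diameter, 2 kg. Origin: on the bench below its centre. A bystander.
- pushup: Aluminium push-up handle with a black grip along its x, about 200 mm (x) by 130 mm (y) by 114 mm high. Origin: on the bench below its centre. A bystander.
- collar: Yellow spring collar lying flat, ring 70 mm in outer diameter with two short prongs towards its +x (reaching 67 mm), 19 mm high. Origin: on the bench at the ring's centre. A bystander.
- exerciser: Orange finger exerciser lying flat, about 50 mm (x) by 85 mm (y), 14 mm high. Origin: on the bench, in its bar. A bystander.
There are look-alikes about, which are no part of the job. Of the things shaped like the cup, the green one is meant.

How it is judged (in metres and radians):
On the way, in this order (a step that is already met when the one before it is completed fails the run):
1. the cup is lifted clear of the bench, above the height of its hung position (height (world z) of cup above 0.08 m and contact force between cup and the fingers above 1 N), for 0.1 s.
2. the hook sits fully home on the front rim and is pressed down on it with a steady push (over 10 N) (z of cup in the frame of rack between 0.066 and 0.0725 m and x of cup in the frame of rack between -0.195 and -0.125 m and contact force between cup and rack above 10 N), for 0.2 s.
At the end, for the whole second after the job is handed in: The cup hangs at rest by its hook on the bin's front rim, on the outside, released: bridge fully home on the rim (underside of the cup 66 to 73.5 mm above the bench), within 35 mm of the rim's middle, upright within 0.12 rad (z of cup in the frame of rack between 0.066 and 0.0735 m and x of cup in the frame of rack between -0.195 and -0.125 m and y of cup in the frame of rack between -0.035 and 0.035 m and angle between cup's own z axis and vertical below 0.12 rad and contact force between cup and rack above 0.5 N and linear speed of cup below 0.02 m/s); the robot touches nothing.
It fails at once if the cup presses on the bin with more than 25 N (contact force between cup and rack above 25 N).
It fails at once if the dumbbell is moved by more than 20 mm (distance of dumbbell from where it was at the start of the episode above 0.02 m).
It fails at once if the push-up handle is moved by more than 20 mm (distance of pushup from where it was at the start of the episode above 0.02 m).
It fails at once if the collar is moved by more than 20 mm (distance of collar from where it was at the start of the episode above 0.02 m).
It fails at once if the finger exerciser is moved by more than 20 mm (distance of exerciser from where it was at the start of the episode above 0.02 m).
It also fails if it takes over 69 s, if anything falls off the work surface, if the arm or the gripper's body presses on something with over 40 N, if the wrist force passes 120 N, or if a joint passes its speed limit or range.

## Working session

There is one attempt and no reset: what is moved stays moved. The work goes in short steps, Python scripts to look and compute and a shell command to move; the robot and the scene stay as the last step left them, time stands still between calls to the robot, and variables do not carry over. Pictures are saved under pics/ and viewed, and the job is handed in when it is done.

```bash
ls; mkdir -p pics; cat > h.py <<'E'
import numpy as np,cv2
from plant import telemetry,cams,hand_in,find_in
def shot(n,f):
    p=cams.get_image(n); cv2.imwrite('pics/'+f,p['img'][:,:,::-1]); return p
E
python3 - <<'E'
from h import *
for n in ['scene','top']:
    p=shot(n,n+'0.png'); np.savez(n+'0.npz',**{k:p[k] for k in('img','K','origin','rotation')})
    print(n,p.keys(),p['K'].tolist(),np.round(p['origin'],1),np.round(p['rotation'],4).tolist())
    for t in ['cup','rack','dumbbell','pushup','collar','exerciser']:
        print(t,[(np.round(d['extent']).tolist(),round(d['p'],2)) for d in find_in(t,p)][:4])
s=telemetry.get_state();print(s)
E
```

```text
pics
scene dict_keys(['img', 'K', 'origin', 'rotation', 'shot']) [[502.62258078245196, 0.0, 321.64347521174676], [0.0, 502.62258078245196, 235.70892275104035], [0.0, 0.0, 1.0]] [1258.    50.6  726.5] [50.0093, -0.4537, 98.6377]
cup [([196.0, 158.0, 242.0, 206.0], 0.97), ([213.0, 201.0, 266.0, 245.0], 0.76), ([266.0, 213.0, 310.0, 283.0], 0.65), ([277.0, 188.0, 327.0, 239.0], 0.57)]
rack [([405.0, 186.0, 582.0, 361.0], 0.66)]
dumbbell [([126.0, 192.0, 190.0, 274.0], 0.74)]
pushup [([96.0, 282.0, 224.0, 370.0], 0.82)]
collar [([256.0, 336.0, 306.0, 392.0], 0.76)]
exerciser [([366.0, 354.0, 414.0, 396.0], 0.78), ([268.0, 215.0, 309.0, 281.0], 0.64)]
top dict_keys(['img', 'K', 'origin', 'rotation', 'shot']) [[559.5850679683331, 0.0, 314.4904821147454], [0.0, 559.5850679683331, 236.4813056746871], [0.0, 0.0, 1.0]] [ 438.8  -62.  1152.9] [4.3415, 0.8827, -89.5013]
cup [([393.0, 259.0, 446.0, 305.0], 0.95), ([327.0, 288.0, 382.0, 335.0], 0.78), ([337.0, 222.0, 374.0, 264.0], 0.65), ([437.0, 336.0, 498.0, 383.0], 0.6)]
rack [([69.0, 164.0, 234.0, 316.0], 0.95)]
dumbbell [([480.0, 213.0, 525.0, 310.0], 0.92)]
pushup [([398.0, 110.0, 503.0, 179.0], 0.57)]
collar [([319.0, 100.0, 354.0, 148.0], 0.97)]
exerciser [([234.0, 113.0, 272.0, 149.0], 0.79)]
{'time_s': 0.7, 'joint_pos': array([-7.78195226e+01,  1.24272230e+01,  9.24364794e+01,  3.94186973e-04,
        7.51331339e+01, -6.42912690e+00]), 'qvel': array([-0.05302041, -0.05424892,  0.0382111 ,  0.03841732,  0.04044248,
        0.00636978]), 'joint_efforts': array([ 7.35674785e-04, -3.96732581e+01, -3.04164612e+01, -7.99197551e-05,
        6.05271252e-04, -1.29542542e-06]), 'position': array([ 199.47605969, -592.36126685,  222.24414929]), 'eef_rot': array([ 1.79996814e+02, -2.43452406e-05,  1.86095032e+01]), 'ft_force': array([0.33717609, 0.1621594 , 0.59963488]), 'ft_torque': array([ 0.02542719, -0.00496161,  0.00835355]), 'grip_width': 85.78650832783964}
```

View images.

View pics/scene0.png

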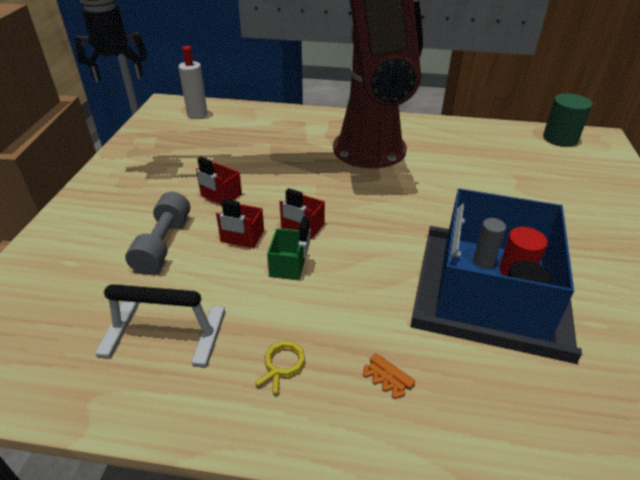

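View pics/top0.png

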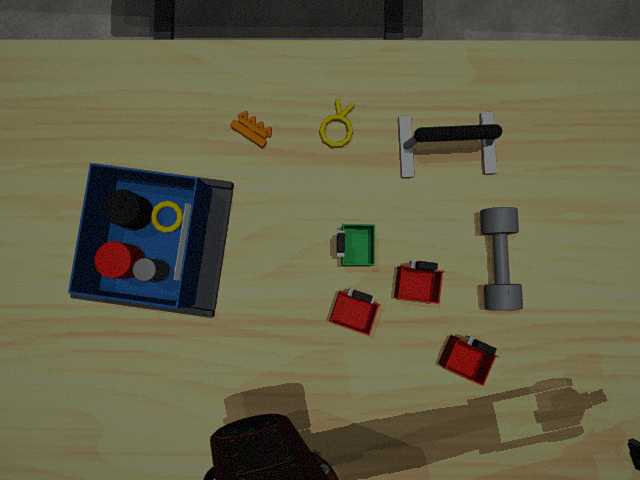

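The green cup is at scene (287,250) and top (357,245). Its look-alikes are red cups at top (354,311), (418,283) and (467,358); the dark green mug at scene (570,118) has a different shape. Next I'll take close crops.

```bash
python3 - <<'E'
import numpy as np,cv2
t=np.load('top0.npz')['img'][:,:,::-1]; s=np.load('scene0.npz')['img'][:,:,::-1]
def crop(im,x0,y0,x1,y1,f,n): cv2.imwrite('pics/'+n,cv2.convertScaleAbs(cv2.resize(im[y0:y1,x0:x1],None,fx=f,fy=f,interpolation=cv2.INTER_CUBIC),alpha=1.6,beta=20))
crop(t,60,155,245,325,4,'rackt.png'); crop(s,405,180,590,365,3,'racks.png')
a=cv2.resize(t[215:275,325:385],None,fx=6,fy=6,interpolation=2); b=cv2.resize(s[205:290,255:325],None,fx=5,fy=5,interpolation=2)
h=max(a.shape[0],b.shape[0]); c=np.zeros((h,a.shape[1]+b.shape[1],3),np.uint8); c[:a.shape[0],:a.shape[1]]=a; c[:b.shape[0],a.shape[1]:]=b; cv2.imwrite('pics/cup.png',cv2.convertScaleAbs(c,alpha=1.5,beta=20))
E
```

```text
(no output)
```

View pics/rackt.png

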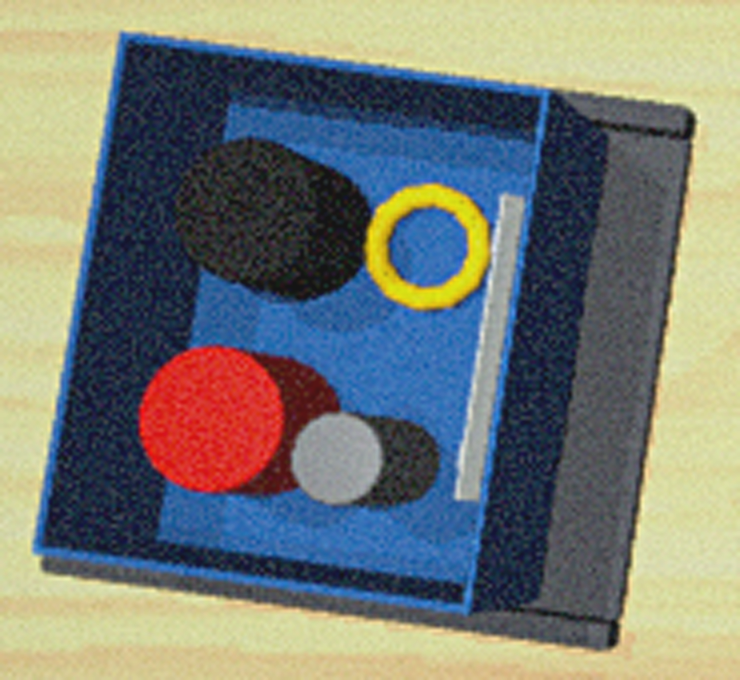

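View pics/racks.png

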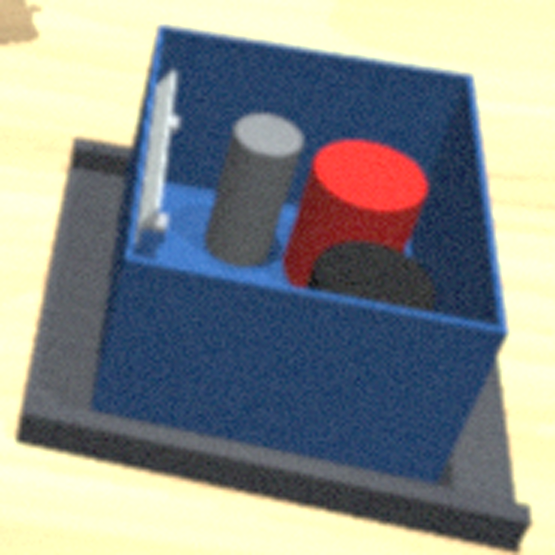

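View pics/cup.png

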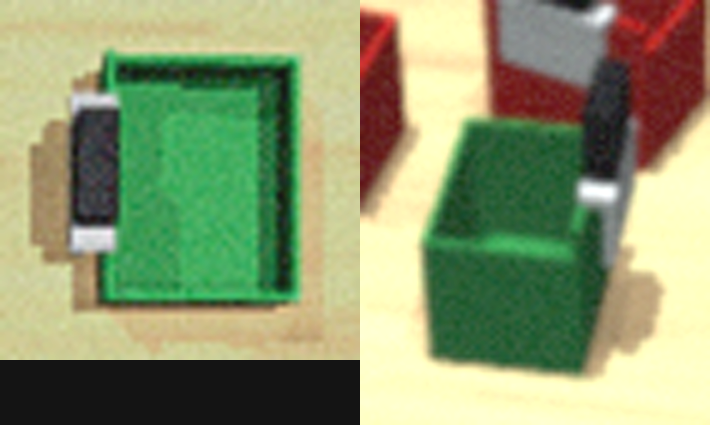

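The crop confirms the choice: green walls, with the hook and black block on the image's left side. I'll compute poses from the corner pixels.

```bash
cat >> h.py <<'E'
from scipy.spatial.transform import Rotation as Ro
from scipy.optimize import least_squares
class Cam:
    def __init__(s,p):
        s.K=np.array(p['K']);s.o=np.array(p['origin']);r=np.array(p['rotation'])
        s.R=r if r.shape==(3,3) else Ro.from_euler('xyz',r,degrees=True).as_matrix()
    def proj(s,P):
        q=(np.atleast_2d(P)-s.o)@s.R; d=-q[:,2]
        return np.c_[s.K[0,0]*q[:,0]/d+s.K[0,2], -s.K[1,1]*q[:,1]/d+s.K[1,2]]
    def plane(s,uv,z):
        uv=np.atleast_2d(uv); d=np.c_[(uv[:,0]-s.K[0,2])/s.K[0,0],-(uv[:,1]-s.K[1,2])/s.K[1,1],-np.ones(len(uv))]@s.R.T
        return s.o+d*((z-s.o[2])/d[:,2])[:,None]
E
python3 - <<'E'
from h import *
T=Cam(np.load('top0.npz'));S=Cam(np.load('scene0.npz'))
ft=np.array([[122,33],[549,91],[471,612],[35,552]])/4+[60,155]
fs=np.array([[472,75],[162,28],[128,262],[505,332]])/3+[405,180]
# order top: back-far(+x), front-far, front-near, back-near ; scene: front-near=(162,28), back-near=(472,75), front-far=(128,262), back-far=(505,332)
fs=fs[[3,2,1,0]]
A=T.plane(ft,150);B=S.plane(fs,150);print(np.round(A,1));print(np.round(B,1))
for P in(A,B):
    v=P[2]-P[1]; print('front len',np.linalg.norm(v),'mid',(P[1]+P[2])/2,'rim dir',np.degrees(np.arctan2(v[1],v[0])), 'side', np.linalg.norm(P[0]-P[1]),np.degrees(np.arctan2(*(P[0]-P[1])[1::-1])))
# base front edge corners top z~? 
b=np.array([[692,110],[612,650]])/4+[60,155]; print('basefront',T.plane(b,12))
# cup
m=np.array([[-32,-40,65],[-32,40,65],[36,0,121],[29,-25,85],[29,25,85],[43,-25,85],[43,25,85]],float)
ct=np.array([[299,58],[297,301],[95,165],[119,96],[117,250],[72,94],[71,250]])/6+[325,215]
# cup x ~ +y world => cup y ~ -x world: cup y=-40 is far(+x, image up)
def f(p):
    R=Ro.from_euler('z',p[2],degrees=True).as_matrix(); return (T.proj(m@R.T+[p[0],p[1],0])-ct).ravel()
g=T.plane([[357,245]],40)[0]
r=least_squares(f,[g[0],g[1],90]);print('cup',r.x,np.round(r.fun,1))
R=Ro.from_euler('z',r.x[2],degrees=True).as_matrix();print('grip',R@[36,0,103]+[r.x[0],r.x[1],0])
ms=np.array([[-32,-40,65],[-32,40,65],[-32,-40,0],[36,0,121]],float)
print(S.proj(ms@R.T+[r.x[0],r.x[1],0]))
print((np.array([[425,245],[470,122],[432,358],[607,70]])-[360,0])/5+[255,205])
E
```

```text
[[645.9 364.6 150. ]
 [620.3 168.2 150. ]
 [384.8 197.4 150. ]
 [409.7 394.6 150. ]]
[[648.2 366.8 150. ]
 [625.3 171.4 150. ]
 [390.  203.1 150. ]
 [411.8 398.4 150. ]]
front len 237.27354545635941 mid [502.54521219 182.80625673 150.        ] rim dir 172.93798346994535 side 198.01769758221272 82.56488411506619
front len 237.39131886613632 mid [507.62963486 187.22059821 150.        ] rim dir 172.32728734645613 side 196.7825202866571 83.30162165082137
basefront [[635.77700801 125.59081225  12.        ]
 [358.92521173 160.78864546  12.        ]]
cup [ 506.00621081 -130.61774888   89.62896502] [ 0.5 -0.3  0.5  0.3  0.3 -0.  -0.5 -0.3 -0.5  0.2 -0.  -0.  -0.2  0.1]
grip [506.23933733 -94.61850372 103.        ]
[[266.05254407 252.53562248]
 [275.26425401 227.27418846]
 [268.05514655 276.14546362]
 [303.35774875 221.32335734]]
[[268.  254. ]
 [277.  229.4]
 [269.4 276.6]
 [304.4 219. ]]
```

```bash
python3 -m crank '0 0 0 0 0 6.3;0 0 0 0 0 6.3;0 0 0 0 0 6.3;2.5 -4 0 0 0 0;2.5 -4 0 0 0 0;2.5 -4 0 0 0 0;2.5 -4 0 0 0 0;2.5 -4 0 0 0 0;2.5 -4 0 0 0 0;2.5 -4 0 0 0 0' 100
```

```text
time_s: 1.7
position: [383.1, -313.5, 222.4]
eef_rot: [179.6, -0.2, -1.8]
ft_force: [0.5, -0.6, 0.5]
grip_width: 85.5
```

```bash
python3 -m crank '2 -3.6 0 0 0 -0.5;2 -3.6 0 0 0 -0.5;2 -3.6 0 0 0 0;2 -3.6 0 0 0 0;2 -3.6 0 0 0 0;1 -2 0 0 0 0;0.5 -1 0 0 0 0;0 0 0 0 0 0' ; python3 - <<'E'
from h import *
p=shot('wrist','w1.png');print(p['K'].tolist(),p['origin'],p['rotation'],telemetry.get_state()['position'],telemetry.get_state()['eef_rot'])
E
```

```text
time_s: 2.5
position: [508.5, -91.4, 224.1]
eef_rot: [179.5, -0.5, -0.3]
ft_force: [0.0, 0.2, -0.0]
grip_width: 85.5
[[371.64829954431775, 0.0, 312.0973448328264], [0.0, 371.64829954431775, 240.360630996757], [0.0, 0.0, 1.0]] [575.09439699 -90.78455344 376.71325845] [-14.92764398  -0.4462077  -90.3377151 ] [508.16723856 -92.17309444 224.09121032] [179.49836395  -0.53243975  -0.34975816]
```

View pics/w1.png

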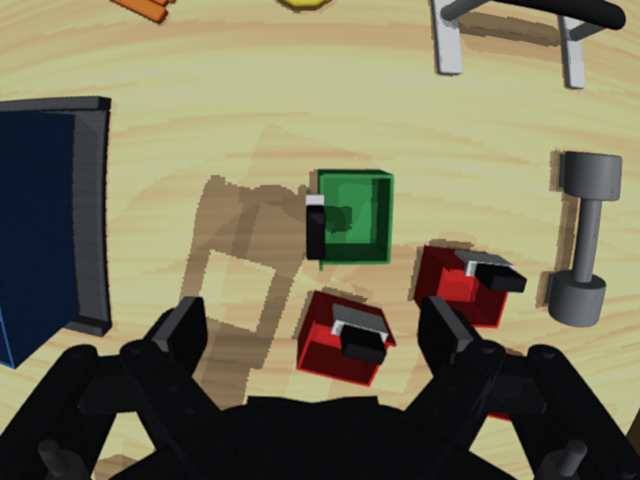

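```bash
cat >> h.py <<'E'
def fish(K,o,rot,uv,z):
    K=np.array(K);R=Ro.from_euler('xyz',rot,degrees=True).as_matrix()
    d=np.array([(uv[0]-K[0,2]),-(uv[1]-K[1,2])]);r=np.hypot(*d);th=r/K[0,0]
    v=R@np.array([*(np.sin(th)*d/r),-np.cos(th)]);o=np.array(o);return o+v*(z-o[2])/v[2]
E
python3 - <<'E'
from h import *
K=[[371.648,0,312.097],[0,371.648,240.36],[0,0,1]];o=[575.094,-90.785,376.713];r=[-14.9276,-.4462,-90.3377]
for n,uv,z in[('block top far L',(306,206),121),('top far R',(324,206),121),('top near R',(325,258),121),('top near L',(307,260),121),('cup far R',(392,172),65),('cup near R',(390,263),65),('red block',(363,347),121),('red block r',(385,350),121),('red2 block',(505,278),121),('red2 l',(478,280),121)]:
    print(n,np.round(fish(K,o,r,uv,z),1))
E
```

```text
block top far L [531.7 -88.3 121. ]
top far R [ 531.6 -100.8  121. ]
top near R [ 493.6 -101.6  121. ]
top near L [492.2 -88.6 121. ]
cup far R [ 551.6 -161.    65. ]
cup near R [ 470.4 -162.6   65. ]
red block [ 418.1 -132.7  121. ]
red block r [ 414.4 -151.   121. ]
red2 block [ 473.9 -249.4  121. ]
red2 l [ 473.3 -223.9  121. ]
```

```bash
python3 -m crank '0 0.25 2 0.5 -0.5 0;0 0 2.5 0 0 0;0 0 2.5 0 0 0;0 0 2.5 0 0 0;0 0 1.8 0 0 0;0 0 1 0 0 0;0 0 0.3 0 0 0;0 0 0 0 0 0'
```

```text
time_s: 3.35
position: [502.0, -105.8, 86.3]
eef_rot: [180.0, 0.4, -1.2]
ft_force: [-0.0, -0.8, 0.2]
grip_width: 85.1
```

```bash
python3 -m crank '0.3 -0.5 -0.6 0 0 0;0.3 -0.4 -0.4 0 0 -0.8;0.1 -0.2 -0.1 0 0 0;0 0 0 0 0 0;0 0 0 0 0 0'
```

```text
time_s: 3.85
position: [513.5, -95.1, 102.7]
eef_rot: [179.8, -0.1, -0.3]
ft_force: [0.1, 0.3, -0.3]
grip_width: 85.8
```

```bash
python3 -m crank '-0.3 0 0.4 0 0 0;0 0 0 0 0 0;0 0 0 0 0 0'; python3 -m crank '0 0 0 0 0 0;0 0 0 0 0 0;0 0 0 0 0 0;0 0 0 0 0 0;0 0 0 0 0 0;0 0 0 0 0 0;0 0 0 0 0 0;0 0 0 0 0 0' 0
```

```text
time_s: 4.15
position: [510.4, -95.0, 98.7]
eef_rot: [179.8, -0.1, -0.3]
ft_force: [0.5, 0.4, -0.2]
grip_width: 85.6
time_s: 4.95
position: [509.8, -94.9, 98.1]
eef_rot: [179.9, -0.0, -0.3]
ft_force: [-0.0, -1.0, 0.2]
grip_width: 12.4
```

```bash
python3 -m crank '0 0 -1 0 0 0;0 0 -2 0 0 0;0 0 -2 0 0 0;0 0 -2 0 0 0;0 0 -1 0 0 0;0 0 0 0 0 0;0 0 0 0 0 0;0 0 0 0 0 0'; python3 - <<'E'
from h import *
p=shot('wrist','w2.png');p=shot('scene','s2.png')
E
```

```text
time_s: 5.75
position: [505.4, -93.1, 177.7]
eef_rot: [-179.9, 0.6, -0.3]
ft_force: [-0.3, 0.4, -2.9]
grip_width: 12.8
```

View pics/w2.png

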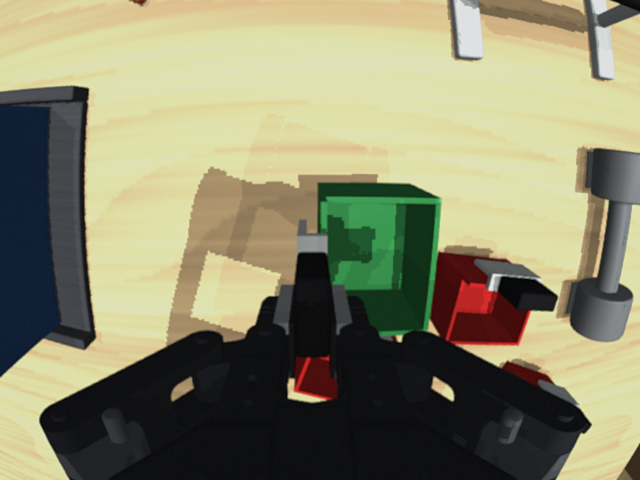

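View pics/s2.png

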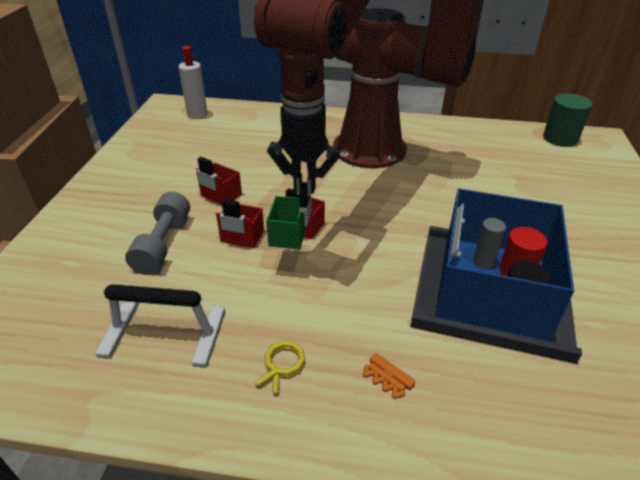

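```bash
python3 -m crank '0 0 -0.7 0 0 2.5;0 0 -0.3 0 -0.6 2.5;0 0 0 0 0 1.5;-0.3 -2 0 0 0 0;-0.5 -3 0 0 0 0;-0.5 -3 0 0 0 0;-0.5 -3 0 0 0 0;-0.5 -3 0 0 0 0;-0.2 -1.5 0 0 0 0;0 0 0 0 0 0'
```

```text
time_s: 6.85
position: [495.0, 69.1, 179.6]
eef_rot: [-179.9, 1.9, -7.3]
ft_force: [0.4, 0.1, -2.1]
grip_width: 12.1
```

```bash
python3 -m crank '0 0 -0.6 0 1.2 0;0 -1 -0.2 0 0.5 0;-0.2 -2 0 0 0 0;-0.2 -2 0 0 0 0;0 -1.5 0 0 0 0;0 0 0 0 0 0;0 0 0 0 0 0'; python3 -m crank '0 0 0 0 0 0'
```

```text
time_s: 7.55
position: [500.3, 132.3, 188.4]
eef_rot: [180.0, -0.1, -7.7]
ft_force: [0.1, -0.1, -3.4]
grip_width: 12.1
time_s: 7.65
position: [500.4, 131.6, 188.5]
eef_rot: [179.9, -0.1, -7.7]
ft_force: [0.7, 0.5, -2.6]
grip_width: 12.5
```

```bash
python3 - <<'E'
from h import *
p=shot('wrist','w3.png');print(p['K'].tolist(),p['origin'].tolist(),p['rotation'].tolist());p=shot('scene','s3.png')
c=p['img'][150:350,360:600,::-1];cv2.imwrite('pics/s3c.png',cv2.resize(cv2.convertScaleAbs(c,alpha=1.4,beta=15),None,fx=3,fy=3,interpolation=2))
print(telemetry.get_state()['position'],telemetry.get_state()['ft_force'])
E
```

```text
[[371.64829954431775, 0.0, 312.0973448328264], [0.0, 371.64829954431775, 240.360630996757], [0.0, 0.0, 1.0]] [567.6048767818395, 122.29894570425823, 340.58730361086333] [-15.395495251945814, -0.000771712314769832, -97.77175690911051]
[500.32458607 131.48188343 188.47964451] [ 0.56553905  0.54065513 -2.18844569]
```

View pics/w3.png

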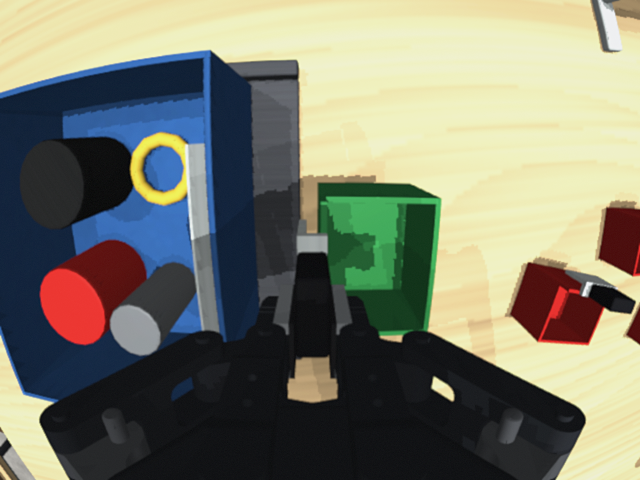

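View pics/s3c.png

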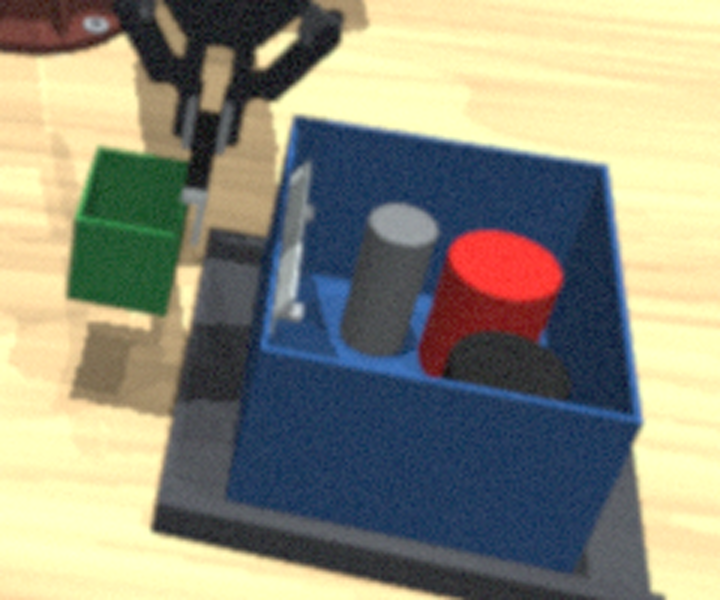

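```bash
python3 - <<'E'
from h import *
K=[[371.648,0,312.097],[0,371.648,240.36],[0,0,1]];o=[567.605,122.299,340.587];r=[-15.3955,0,-97.7718]
P={}
for n,uv,z in[('rimfar',(211,52),150),('rimmid',(217,200),150),('rimnear',(227,325),150),('cupF R',(440,198),155),('cupN R',(430,332),155),('hook L far',(298,222),175),('hook',(300,245),175)]:
    P[n]=fish(K,o,r,uv,z); print(n,np.round(P[n],1))
d=P['rimnear']-P['rimfar'];print(np.degrees(np.arctan2(d[1],d[0])));d=P['cupN R']-P['cupF R'];print(np.degrees(np.arctan2(d[1],d[0])))
E
```

```text
rimfar [623.  167.6 150. ]
rimmid [544.4 176.3 150. ]
rimnear [471.1 186.1 150. ]
cupF R [530.7  59.6 155. ]
cupN R [452.   67.9 155. ]
hook L far [531.9 133.7 175. ]
hook [521.  134.3 175. ]
173.05475957917145
174.01572988046811
```

```bash
python3 -m crank '0 -0.8 0 0 0 -0.6;0 -1 0 0 0 0;0 -0.8 0 0 0 0;0 -0.3 0 0 0 0;0 0 0 0 0 0;0 0 0 0 0 0'
```

```text
time_s: 8.35
position: [504.5, 162.2, 188.3]
eef_rot: [180.0, -0.1, -7.2]
ft_force: [-0.7, 0.1, -1.5]
grip_width: 12.2
```

```bash
python3 -m crank '0 -0.3 0 0 0 0;0 -0.3 0 0 0 0;0 0 0 0 0 0;0 -0.1 0 0 0 0;0 -0.1 0 0 0 0;0 0 0 0 0 0'
```

```text
time_s: 8.95
position: [505.5, 170.4, 188.2]
eef_rot: [179.9, -0.1, -7.2]
ft_force: [0.2, 0.3, -1.5]
grip_width: 12.2
```

```bash
for i in 1 ; do python3 -m crank '0 -0.1 0 0 0 0;0 -0.1 0 0 0 0;0 0 0 0 0 0'; python3 -m crank '0 -0.1 0 0 0 0;0 0 0 0 0 0'; done
```

```text
time_s: 9.25
position: [505.7, 172.3, 188.2]
eef_rot: [179.9, -0.1, -7.2]
ft_force: [0.8, 0.1, -1.8]
grip_width: 12.5
time_s: 9.45
position: [505.9, 173.4, 188.2]
eef_rot: [179.9, -0.1, -7.2]
ft_force: [1.4, 0.5, -2.4]
grip_width: 12.1
```

```bash
python3 -m crank '0 -0.1 0 0 0 0;0 0 0 0 0 0'; python3 -m crank '0 -0.1 0 0 0 0;0 0 0 0 0 0'; python3 -m crank '0 -0.1 0 0 0 0;0 0 0 0 0 0'
```

```text
time_s: 9.65
position: [506.0, 174.5, 188.2]
eef_rot: [179.9, -0.1, -7.2]
ft_force: [0.3, -0.9, -2.2]
grip_width: 12.0
time_s: 9.85
position: [506.2, 175.6, 188.2]
eef_rot: [179.9, -0.1, -7.2]
ft_force: [0.4, -0.1, -2.3]
grip_width: 12.3
time_s: 10.05
position: [506.2, 176.1, 188.2]
eef_rot: [179.8, -0.0, -7.2]
ft_force: [-0.0, 0.2, -3.1]
grip_width: 12.5
```

```bash
python3 -m crank '0 -0.1 0 0 0 0;0 -0.05 0 0 0 0'; python3 -m crank '0 -0.1 0 0 0 0;0 -0.1 0 0 0 0'; python3 - <<'E'
from plant import telemetry
s=telemetry.get_state();print(s['position'],s['ft_force'],s['ft_torque'])
E
```

```text
time_s: 10.25
position: [506.2, 176.4, 188.2]
eef_rot: [179.7, -0.0, -7.2]
ft_force: [-0.1, -2.4, -2.4]
grip_width: 12.3
time_s: 10.45
position: [506.3, 176.8, 188.2]
eef_rot: [179.4, -0.0, -7.2]
ft_force: [-1.1, -4.2, -0.8]
grip_width: 12.0
[506.29378571 176.80093061 188.24598516] [-1.05849876 -4.23377053 -0.76202615] [-0.92979216  0.18098782 -0.11876276]
```

```bash
python3 -m crank '0 0.3 0 0 0 0;0 0.3 -0.2 0 0 0;0 0 -0.7 0.1 0 0;0 0 -0.7 0 0 0;0 0 -0.5 0 0 0;0 0 0 0 0 0;0 0 0 0 0 0'
```

```text
time_s: 11.15
position: [506.5, 173.9, 212.2]
eef_rot: [-179.9, -0.2, -7.2]
ft_force: [0.3, -0.1, -2.8]
grip_width: 12.4
```

```bash
python3 - <<'E'
from h import *
from plant import telemetry
s=telemetry.get_state();p=s['position'];print(p,s['eef_rot'],s['ft_force'])
u=np.array([np.cos(np.radians(82.85)),np.sin(np.radians(82.85))]);print('u from contact',u@(p[:2]-[506.2,176.0]))
E
```

```text
[506.49922572 173.94154613 212.16789364] [-1.79944515e+02 -1.52506345e-01 -7.22201317e+00] [ 0.25319447 -0.1186317  -2.75407284]
u from contact -2.0052028573082556
```

```bash
cat > u.py <<'E'
from h import *
s=telemetry.get_state();p=s['position']
u=np.array([np.cos(np.radians(82.85)),np.sin(np.radians(82.85))]);print('t',round(s['time_s'],2),'u',round(u@(p[:2]-[506.2,176.0]),2),'z',p[2],'rot',s['eef_rot'],'F',s['ft_force'],'Fu',u@s['ft_force'][:2])
E
python3 -m crank '0 -0.4 0 0 0 0;0 -0.4 0 0 0 0;0 -0.1 0 0 0 0;0 0 0 0 0 0;0 0 0 0 0 0'; python3 u.py
```

```text
time_s: 11.65
position: [507.2, 184.1, 211.3]
eef_rot: [-180.0, -0.1, -7.2]
ft_force: [-0.1, 0.6, -3.3]
grip_width: 12.3
t 11.65 u 8.13 z 211.32651303597945 rot [-1.79950547e+02 -7.45429444e-02 -7.19103410e+00] F [-0.10488311  0.63422442 -3.32331908] Fu 0.616237972246871
```

Another ~1 mm, then a look before descending.

```bash
python3 -m crank '0 -0.1 0 0 0 0;0 0 0 0 0 0;0 0 0 0 0 0'; python3 u.py; python3 - <<'E'
from h import *
p=shot('scene','s4.png')
c=p['img'][160:300,380:520,::-1];cv2.imwrite('pics/s4c.png',cv2.resize(cv2.convertScaleAbs(c,alpha=1.4,beta=15),None,fx=4,fy=4,interpolation=2))
p=shot('wrist','w4.png')
E
```

```text
time_s: 11.95
position: [507.1, 185.0, 211.0]
eef_rot: [-180.0, -0.0, -7.2]
ft_force: [-0.5, -0.2, -2.0]
grip_width: 12.4
t 11.95 u 9.06 z 210.97824910366103 rot [-1.79968687e+02 -3.80752789e-02 -7.19266172e+00] F [-0.53017763 -0.2364067  -2.00689766] Fu -0.30055816098250265
```

View pics/s4c.png

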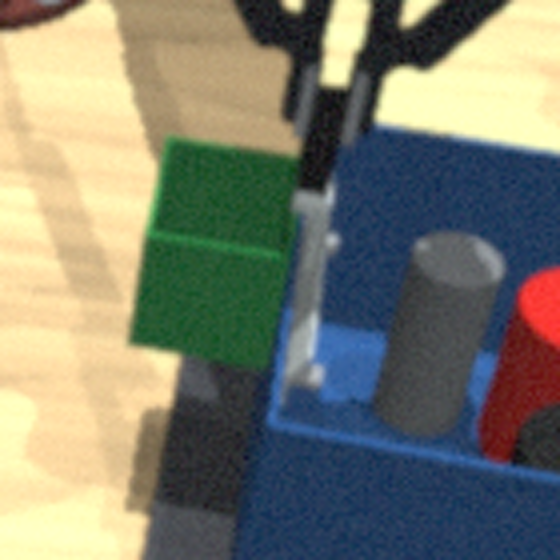

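View pics/w4.png

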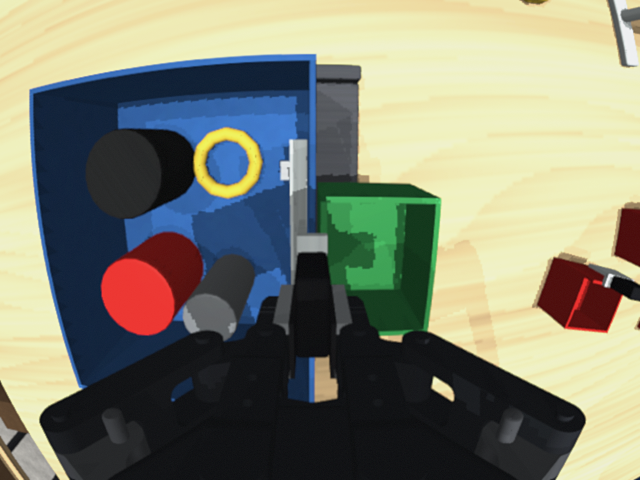

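```bash
python3 -m crank '0 0 0.3 0 0 0;0 0 0.3 0 0 0;0 0 0 0 0 0'; python3 u.py;  python3 -m crank '0 0 0.2 0 0 0;0 0 0.1 0 0 0;0 0 0 0 0 0'; python3 u.py
```

```text
time_s: 12.35
position: [507.2, 184.8, 204.5]
eef_rot: [-180.0, -0.0, -7.2]
ft_force: [0.4, -0.2, -2.2]
grip_width: 12.2
t 12.35 u 8.89 z 204.54187745380378 rot [-1.79966003e+02 -4.63162024e-02 -7.21220918e+00] F [ 0.41290774 -0.2157313  -2.17547612] Fu -0.16266015002401088
time_s: 12.65
position: [507.0, 184.8, 201.0]
eef_rot: [-180.0, -0.0, -7.2]
ft_force: [0.3, -0.0, -2.6]
grip_width: 12.2
t 12.65 u 8.81 z 200.97501183210463 rot [-1.79976742e+02 -2.01594746e-02 -7.21416796e+00] F [ 0.28655388 -0.01918392 -2.57187483] Fu 0.016631879562227277
```

```bash
python3 -m crank '0 -0.02 0.15 0 0 0;0 0 0.15 0 0 0'; python3 u.py;  python3 -m crank '0 0 0.15 0 0 0;0 0 0.15 0 0 0'; python3 u.py
```

```text
time_s: 12.85
position: [507.3, 185.0, 198.1]
eef_rot: [-180.0, -0.1, -7.2]
ft_force: [0.4, 1.1, -2.2]
grip_width: 12.3
t 12.85 u 9.12 z 198.07413478808996 rot [-1.79965649e+02 -5.42622198e-02 -7.21276432e+00] F [ 0.3595415   1.07298374 -2.21191515] Fu 1.109391085524505
time_s: 13.05
position: [507.3, 185.1, 194.9]
eef_rot: [-180.0, -0.1, -7.2]
ft_force: [-0.9, -0.7, -2.3]
grip_width: 12.3
t 13.05 u 9.16 z 194.89452448311772 rot [-1.79961545e+02 -6.32451064e-02 -7.21067967e+00] F [-0.87454038 -0.72399634 -2.30818062] Fu -0.8272180944589285
```

```bash
for k in 1; do python3 -m crank '0 0 0.2 0 0 0;0 0 0.2 0 0 0'; python3 u.py;  python3 -m crank '0 0 0.2 0 0 0;0 0 0.2 0 0 0'; python3 u.py; done
```

```text
time_s: 13.25
position: [507.4, 185.1, 190.6]
eef_rot: [-180.0, -0.1, -7.2]
ft_force: [0.4, -0.7, -1.8]
grip_width: 12.3
t 13.25 u 9.16 z 190.62230884323336 rot [-1.79961548e+02 -7.08329071e-02 -7.21117392e+00] F [ 0.38666648 -0.68230963 -1.83669673] Fu -0.6288764072702863
time_s: 13.45
position: [507.9, 184.1, 187.3]
eef_rot: [179.9, -0.1, -7.2]
ft_force: [-1.2, -1.5, 1.8]
grip_width: 12.3
t 13.45 u 8.26 z 187.28544877532184 rot [ 1.79911493e+02 -1.37728794e-01 -7.19432771e+00] F [-1.17476688 -1.47030698  1.76448637] Fu -1.6050936113338905
```

```bash
for k in 1; do python3 -m crank '0 0 0.2 0 0 0;0 0 0.2 0 0 0'; python3 u.py;  python3 -m crank '0 0 0.2 0 0 0;0 0 0.2 0 0 0'; python3 u.py; done
```

```text
time_s: 13.65
position: [508.8, 184.0, 184.7]
eef_rot: [179.9, -0.2, -7.2]
ft_force: [-0.8, -2.2, 3.5]
grip_width: 12.0
t 13.65 u 8.24 z 184.7450494715896 rot [179.9241816   -0.24701279  -7.21692912] F [-0.81645057 -2.17512486  3.45842719] Fu -2.2598319087548995
time_s: 13.85
position: [509.3, 183.9, 181.1]
eef_rot: [179.9, -0.3, -7.2]
ft_force: [0.2, -1.7, -0.4]
grip_width: 12.4
t 13.85 u 8.21 z 181.0868319509404 rot [179.93009741  -0.31558697  -7.22693534] F [ 0.167693   -1.68788678 -0.35503293] Fu -1.6538889465205644
```

```bash
for k in 1; do python3 -m crank '0 0 0.2 0 0 0;0 0 0.2 0 0 0'; python3 u.py;  python3 -m crank '0 0 0.2 0 0 0;0 0 0.2 0 0 0'; python3 u.py; done
```

```text
time_s: 14.05
position: [509.3, 183.9, 176.3]
eef_rot: [179.9, -0.3, -7.2]
ft_force: [-0.3, -1.5, 0.4]
grip_width: 12.2
t 14.05 u 8.22 z 176.2763359866694 rot [179.93665978  -0.32391     -7.24583553] F [-0.29501178 -1.50261553  0.35591436] Fu -1.5276500825013766
time_s: 14.25
position: [509.3, 183.9, 171.5]
eef_rot: [179.9, -0.3, -7.3]
ft_force: [-0.5, -1.4, 0.5]
grip_width: 12.3
t 14.25 u 8.2 z 171.4882063535764 rot [179.93920464  -0.3123939   -7.25884471] F [-0.54155836 -1.43741348  0.49879213] Fu -1.4936420813615592
```

```bash
python3 -m crank '0 0 0.1 0 0 0;0 0 0.1 0 0 0'; python3 u.py;  python3 -m crank '0 0 0.1 0 0 0'; python3 u.py;python3 -m crank '0 0 0.1 0 0 0'; python3 u.py
```

```text
time_s: 14.45
position: [509.2, 183.9, 168.9]
eef_rot: [179.9, -0.3, -7.3]
ft_force: [0.0, -1.2, 0.2]
grip_width: 12.1
t 14.45 u 8.2 z 168.93890590044535 rot [179.93450445  -0.29633185  -7.25682339] F [ 0.00756574 -1.22954487  0.24173286] Fu -1.219041873496058
time_s: 14.55
position: [509.3, 183.9, 168.0]
eef_rot: [179.9, -0.3, -7.3]
ft_force: [-0.6, -2.0, 6.0]
grip_width: 12.7
t 14.55 u 8.23 z 168.04730391500203 rot [179.93439028  -0.30470233  -7.25286701] F [-0.61925182 -1.97755536  5.9566846 ] Fu -2.0392539566029773
time_s: 14.65
position: [509.4, 183.9, 168.1]
eef_rot: [179.9, -0.3, -7.3]
ft_force: [-4.0, -1.7, 8.9]
grip_width: 12.2
t 14.65 u 8.25 z 168.05142390999788 rot [179.92705139  -0.29727021  -7.25023553] F [-3.98716966 -1.66899162  8.88999167] Fu -2.152285684687576
```

```bash
python3 -m crank '0 0 0.12 0 0 0'; python3 u.py;python3 -m crank '0 0 0.13 0 0 0'; python3 u.py
```

```text
time_s: 14.75
position: [509.4, 183.9, 168.0]
eef_rot: [179.9, -0.3, -7.2]
ft_force: [-3.5, -1.9, 7.1]
grip_width: 12.6
t 14.75 u 8.25 z 168.0462615225919 rot [179.91527235  -0.27512088  -7.24662441] F [-3.49599532 -1.88846218  7.12061753] Fu -2.308914378630065
time_s: 14.85
position: [509.4, 183.9, 168.1]
eef_rot: [179.9, -0.3, -7.2]
ft_force: [-3.8, -2.9, 7.1]
grip_width: 12.5
t 14.85 u 8.25 z 168.06206144185578 rot [179.90679354  -0.26224284  -7.24688858] F [-3.76394872 -2.85362504  7.07409978] Fu -3.299923303772604
```

```bash
python3 -m crank '0 0 0.17 0 0 0;0 0 0.17 0 0 0'; python3 u.py;python3 -m crank '0 0 0.2 0 0 0;0 0 0.2 0 0 0'; python3 u.py
```

```text
time_s: 15.05
position: [509.4, 183.9, 168.0]
eef_rot: [179.9, -0.2, -7.2]
ft_force: [-3.5, -2.3, 9.3]
grip_width: 12.4
t 15.05 u 8.26 z 168.011743561322 rot [179.88368432  -0.22788017  -7.24046548] F [-3.51382377 -2.28149373  9.30319558] Fu -2.70110866127323
time_s: 15.25
position: [509.4, 183.9, 168.0]
eef_rot: [179.9, -0.2, -7.2]
ft_force: [-5.0, -2.4, 9.2]
grip_width: 12.5
t 15.25 u 8.23 z 168.01577010884725 rot [179.85882131  -0.19544673  -7.23549054] F [-4.97024011 -2.36216523  9.1722551 ] Fu -2.9624291969709216
```

```bash
python3 -m crank '0 0 0.24 0 0 0;0 0 0.24 0 0 0'; python3 u.py;python3 -m crank '0 0 0.27 0 0 0;0 0 0.27 0 0 0'; python3 u.py
```

```text
time_s: 15.45
position: [509.4, 184.0, 168.0]
eef_rot: [179.8, -0.2, -7.2]
ft_force: [-5.2, -2.7, 11.5]
grip_width: 12.3
t 15.45 u 8.31 z 168.01168324424697 rot [ 1.79833332e+02 -1.60805925e-01 -7.22107460e+00] F [-5.2327617  -2.73543893 11.53479201] Fu -3.365475589570773
time_s: 15.65
position: [509.4, 184.0, 168.0]
eef_rot: [179.8, -0.1, -7.2]
ft_force: [-6.4, -2.4, 11.6]
grip_width: 12.2
t 15.65 u 8.31 z 167.99617162761987 rot [ 1.79800444e+02 -1.24297900e-01 -7.21453065e+00] F [-6.35903724 -2.37094374 11.63887337] Fu -3.143999412886543
```

```bash
python3 -m crank '0 0 0.27 0 0 0;0 0 0.27 0 0 0;0 0 0.27 0 0 0;0 0 0.27 0 0 0'; python3 u.py; python3 -m crank '0 0 0 0 0 0;0 0 0 0 0 0;0 0 0 0 0 0'; python3 u.py
```

```text
time_s: 16.05
position: [509.5, 183.9, 168.0]
eef_rot: [179.7, -0.1, -7.2]
ft_force: [-6.0, -3.2, 12.3]
grip_width: 12.2
t 16.05 u 8.29 z 168.01102675854094 rot [ 1.79740984e+02 -5.78208094e-02 -7.20060091e+00] F [-6.0192098  -3.15109236 12.28750428] Fu -3.8757839228783757
time_s: 16.35
position: [509.3, 183.9, 168.1]
eef_rot: [179.8, -0.1, -7.2]
ft_force: [-0.2, -1.9, 1.4]
grip_width: 12.3
t 16.35 u 8.25 z 168.0851108331567 rot [ 1.79754768e+02 -7.89470032e-02 -7.20950524e+00] F [-0.18409315 -1.90657467  1.42972389] Fu -1.914662165783992
```

```bash
python3 -m crank '0 0 0 0 0 0;0 0 0 0 0 0;0 0 0 0 0 0;0 0 0 0 0 0;0 0 0 0 0 0' 55; python3 u.py; python3 -m crank '0 0 -1 0 0 0;0 0 -1.5 0 0 0;0 0 -1.5 0 0 0;0 0 -1.5 0 0 0;0 0 -1.5 0 0 0;0 0 -1.5 0 0 0;0 0 0 0 0 0'; python3 - <<'E'
from h import *
p=shot('scene','s5.png')
c=p['img'][160:300,380:520,::-1];cv2.imwrite('pics/s5c.png',cv2.resize(cv2.convertScaleAbs(c,alpha=1.4,beta=15),None,fx=4,fy=4,interpolation=2))
p=shot('wrist','w5.png')
E
```

```text
time_s: 16.85
position: [509.7, 185.4, 167.6]
eef_rot: [179.9, -0.1, -7.2]
ft_force: [1.2, 0.1, 0.2]
grip_width: 47.0
t 16.85 u 9.72 z 167.59357081448053 rot [ 1.79916286e+02 -9.96822252e-02 -7.16309572e+00] F [1.21928212 0.13614774 0.24785054] Fu 0.28684989471442013
time_s: 17.55
position: [511.2, 186.1, 263.9]
eef_rot: [-179.9, -0.5, -7.2]
ft_force: [0.9, -0.7, -0.7]
grip_width: 46.5
```

View pics/s5c.png

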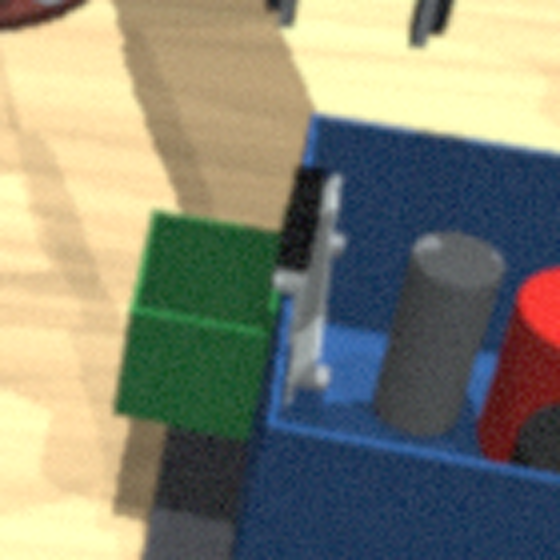

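View pics/w5.png

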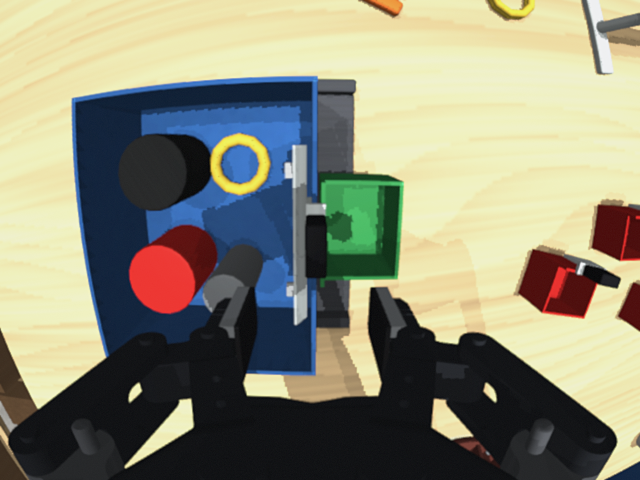

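The pictures show the cup hanging level on the front rim, its hook at wrist (315,230), and the open fingers well above it. The stop at TCP z = 168.0 also fits the expected seat of 168.1. I'll let it settle, check once more for drift, and hand in.

```bash
python3 -m crank '0 0 -0.5 0 0 0;0 0 0 0 0 0;0 0 0 0 0 0;0 0 0 0 0 0;0 0 0 0 0 0'; python3 - <<'E'
from h import *
T=cams.get_image('scene');C=Cam(T);cv2.imwrite('pics/s6.png',T['img'][:,:,::-1])
R=Ro.from_euler('z',82.85,degrees=True).as_matrix();c=np.array([509.4,183.9])-R[:2,:2]@[36,0]
m=np.array([[-32,-40,65],[-32,40,65],[-32,-40,0],[36,0,121]],float)
for z in(70,80): print(z,C.proj(m@R.T+[*c,z]).round(1).tolist())
print('seen',(np.array([[133,308],[155,213],[118,411],[305,170]])/4+[380,160]).tolist())
print([ (np.round(d['extent']).tolist(),round(d['p'],2)) for t in('dumbbell','pushup','collar','exerciser') for d in find_in(t,T)[:1]])
print(hand_in())
E
```

```text
time_s: 18.15
position: [507.6, 185.2, 262.8]
eef_rot: [179.9, 0.1, -7.2]
ft_force: [0.2, 0.2, -0.3]
grip_width: 47.0
70 [[411.1, 238.1], [416.9, 212.5], [406.9, 264.1], [456.1, 207.1]]
80 [[411.7, 233.9], [417.5, 208.4], [407.5, 260.2], [457.1, 202.6]]
seen [[413.25, 237.0], [418.75, 213.25], [409.5, 262.75], [456.25, 202.5]]
[([125.0, 192.0, 190.0, 277.0], 0.83), ([98.0, 283.0, 224.0, 366.0], 0.95), ([256.0, 340.0, 304.0, 392.0], 0.77), ([364.0, 352.0, 416.0, 397.0], 0.92)]
the job is handed in; nothing more can be done
None
```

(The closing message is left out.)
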